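# Centre a plate under the bridge depth gauge and lower the rod onto it

## Robot

A 6-joint arm with a two-finger parallel gripper is mounted at the origin on the work surface. World frame = base frame: x ahead of the robot, y to its left, z up, the work surface at z = 0. Lengths are in mm, angles in rad, forces in N, time in s.
With the tool pointing down it reaches from about 300 to 775 mm from the base axis. Payload 14.6 kg.
Tool frame: the origin (TCP) lies at the very end of the fingers, on their centre line; the grasp point (between the pads) lies 19 mm behind it (grip_point_offset is the distance from the TCP to the grasp point, in mm); z points along the fingers, y is the line along which they close (so a half turn about z gives the same grasp; the last joint's range is limited). The gripper opens to 94 mm and grips with 3 to 60 N. Pads are 16 mm wide; open, the fingers measure 119 mm over their backs; the gripper's body (75 mm by 177 mm) begins 78 mm behind the grasp point.
Start: joints at [1.204, 0.3, 1.521, -0, 1.321, -0.067], TCP at [162.428, 525.458, 205.446] pointing down, gripper open.
Joint ranges: [-3.03, 3.03], [-0.79, 2.21], [0.23, 2.52], [-1.04, 4.18], [0, 3.07], [-2.55, 2.55]. Speed limits (rad/s): [2.22, 2.22, 2.57, 3.14, 3.14, 3.14].

## Interface

Orientations are given as [roll, pitch, yaw] about the fixed x, y, z axes, in that order (R = Rz(yaw) Ry(pitch) Rx(roll)).
In Python, from cell import read_state, camera, camera_info, sign_off, grip_point_offset gives the robot as it stands.
- The arm moves only by the shell command python3 -m handwheel 'ROWS' [FORCE]. ROWS is text: rows parted by semicolons, each of 5 numbers parted by spaces: the shift along the world's x, y, z in units of 40 mm (1.0 is 40 mm), then the turn about the world's z in units of 5 degrees (1.0 is 5 degrees), then the closure, from 0 (fully open) to 1 (shut). In form: dx dy dz yaw gripper; .... A call has 1 to 12 rows; each row shifts and turns the commanded pose from where the row before left it; what a row does not reach is not made up. A row lasts 1/12 s, in which the tool goes at most 41.7 mm and 7.16 degrees, less where a joint would pass 70% of its speed; a pose out of reach is approached as far as the arm can. A call is refused whole if a number of a shift passes 1 or a number of a turn 1, either way. A call with a gripper value outside its range is refused whole. The fingers move at their own pace and stop on an object; FORCE is the grip in N (left out, the last holds). Time passes only in rows, so rows that do not move let the fingers close. It gives the time, the measured TCP pose, the force, the opening and the grip force at its end, in the units of the state.
- read_state(): the state, without advancing time (a new reading comes with each control period).
- camera(name): name is "side" or "top" or "wrist"; returns (picture, depth): 420x560x3 uint8, red, green, blue; 420x560 float32, mm along the optical axis (not along the pixel's ray), 0 where there is no reading.
- camera_info(name): a dict with "intrinsics" (3x3 intrinsics, pixels), "k1" (the pictures are not rectified: a ray, as slopes to the right and down, at radius r is drawn at 1 + k1 r^2 times it, then the intrinsics apply), "world_from_camera" (4x4, takes a point from camera to world coordinates). Camera axes: x right, y down, z forward; pixel columns grow to the right and rows downward; lengths in mm; the calibration is good to about 2 mm. A picture is of the moment at which its call begins: read the wrist's pose just before it. camera_info takes no time and is no camera call; for the wrist camera it gives the pose at the moment of the call.
- sign_off(): hands the job in; it is judged then, once.
The state is a dict: "clock": time; "joints": joint angles; "qd": joint speeds; "effort": joint torques, N m; "eef_pos": TCP position; "eef_rot": TCP orientation; "wrist_force": force on the tool from outside, world axes, zero at the start; "moment": the same for the moment, N m; "finger_gap": finger opening in mm; "finger_force": force on a finger pad.
Only numpy, scipy, OpenCV 4.12 (cv2) and the standard library are available. Lean on these libraries where they do the work, as an engineer would, in place of code of your own. Each camera call takes 0.05 s, during which the arm holds its last target. There are 200 camera calls.

## Task

Check the side plate on the bridge depth gauge: with the fingertips push the plate across the bench and under the low bar until it is centred beneath the gauge's rod, keeping it flat on the bench, neither lifted nor tipped nor struck against the bridge. Then press the rod's round cap down with a fingertip until the rod stands on the plate, and take the hand away; leave the bowl, the cup and the jar where they stand.

Things in the scene. Friction and masses are not known exactly. Their poses are not given: they have to be found in the camera images.
- plate: White porcelain side plate, loose, about 0.3 kg: 170 mm across the rim, widest at its top, 22 mm high, wall 4 mm, foot 104 mm across. Origin: centre of the underside, z up. Inside, the flat middle (100 mm across) lies 5 mm above the underside. Starts beside the bar: in the bridge's frame y about -170 or +170 mm, x within 20 mm of 0, the bowl at the other side.
- bridge: Steel bridge of the depth gauge, fixed. Origin on the bench midway between the feet, right below the rod; x along the bar, y through the passage, z up. Bar 310 x 20 mm, underside 29, top 49 mm above the bench. Feet at x = +-135 mm, 44 (x) by 60 (y) by 12 mm, leave 226 mm free; posts with nuts to 66 mm. Grey gauge head in the middle, 64 (x) by 26 mm (y), to 115 mm. The bright sheet is flush.
- rod (a joint): Depth rod, 6 mm thick, sliding straight down through the gauge body with about 2.5 N of friction and staying where it is left. Value in m: 0 is fully up (tip 34 mm above the bench, hidden in the bar), growing downward to the stop at 0.034; starts at 0 to 0.005. On the plate's flat middle it stands at 0.029.
- rod_tip (a point): Lower end of the depth rod, on its axis.
- rod_cap (a point): Centre of the top face of the rod's black round cap, 24 mm across and 8 mm thick, 123 mm above the rod's tip; pressed straight down. With the rod fully up it is 157 mm above the bench.
- bowl: White porcelain bowl, 100 mm across and 52 mm high, loose, standing at the other side of the bar from the plate (about 170 mm from it). Bystander. Origin at the centre of its underside.
- cup: White porcelain cup without handle, 72 mm across and 60 mm high, loose, beyond the gauge. Bystander. Origin at the centre of its underside.
- bottle: White plastic jar with a screw cap, 42 mm across and 85 mm high, loose, beyond the gauge. Bystander. Origin at the centre of its underside.
Not all that is in view belongs to the job. Several things have the shape of the plate; the one meant has the colours described above.

How it is judged:
By the outcome, as a careful person would: the job done as asked, in the order asked, and still so for the second after the job is handed in, with the robot touching nothing.
It also fails if it takes over 62 s, if anything falls off the work surface, if the arm or the gripper's body presses on something with over 40 N, if the wrist force passes 120 N, or if a joint passes its speed limit or range.

## Working session

There is one attempt and no reset: what is moved stays moved. The work goes in short steps, Python scripts to look and compute and a shell command to move; the robot and the scene stay as the last step left them, time stands still between calls to the robot, and variables do not carry over. Pictures are saved under pics/ and viewed, at most 10 in all, crops included, and the job is handed in when it is done.

```bash
mkdir -p pics
cat > h.py <<'E'
import numpy as np, cv2
from cell import *
def snap(n,f=None):
    info=camera_info(n); im,d=camera(n)
    if f: cv2.imwrite('pics/'+f,im[:,:,::-1])
    return im,d,info
def cloud(d,info):
    K=np.array(info['intrinsics']);k1=info['k1'];T=np.array(info['world_from_camera'])
    h,w=d.shape;u,v=np.meshgrid(np.arange(w),np.arange(h))
    p=cv2.undistortPoints(np.stack([u,v],-1).reshape(-1,1,2).astype(float),K,np.array([k1,0,0,0,0.])).reshape(h,w,2)
    P=np.dstack([p*d[...,None],d]);W=P@T[:3,:3].T+T[:3,3]; W[d<=0]=np.nan
    return W
E
python3 - <<'E'
from h import *
print(read_state())
for n in('top','side'):
    im,d,i=snap(n,n+'1.png'); np.savez(n+'1.npz',im=im,W=cloud(d,i)); print(n,np.round(i['world_from_camera'],2).tolist())
E
```

```text
{'clock': 0.0, 'joints': array([ 1.20441175e+00,  3.00487697e-01,  1.52158801e+00, -2.76033976e-05,
        1.32073207e+00, -6.65634323e-02]), 'qd': array([-5.38914061e-05, -1.92275704e-04,  2.24469091e-03,  2.22850647e-04,
        1.12236380e-05, -2.86794307e-04]), 'effort': array([-8.47620668e-04, -5.31812525e+01, -3.52739668e+01,  7.07448763e-02,
        2.43707048e-02, -1.53810365e-04]), 'eef_pos': array([162.33373748, 525.20927838, 204.87430793]), 'eef_rot': array([-3.14037845e+00, -5.41455137e-05,  2.84177832e+00]), 'wrist_force': array([-0.06669216, -1.07524082, -0.26429146]), 'moment': array([ 0.03361352, -0.01355868, -0.0028877 ]), 'finger_force': 0.0, 'finger_gap': 94.19755236713526}
top [[-0.02, -0.99, 0.13, 432.71], [-1.0, 0.02, -0.01, -66.04], [0.01, -0.13, -0.99, 1196.4], [0.0, 0.0, 0.0, 1.0]]
side [[0.72, -0.54, 0.44, 97.25], [-0.69, -0.56, 0.45, -551.36], [0.0, -0.63, -0.78, 939.07], [0.0, 0.0, 0.0, 1.0]]
```

View pics/top1.png

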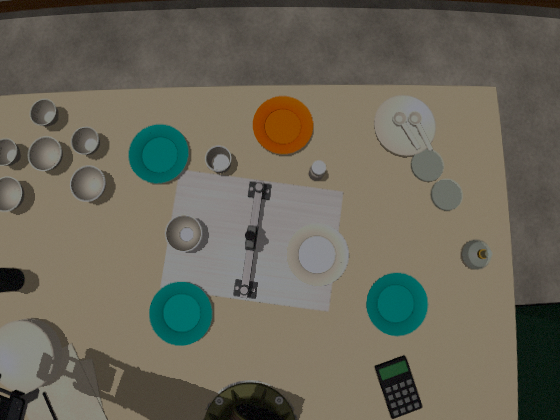

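View pics/side1.png

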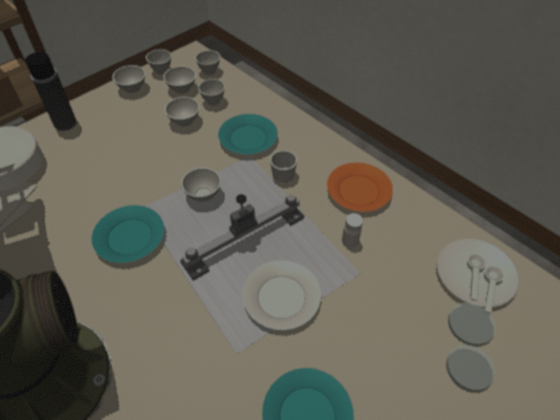

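The top view shows white plates at (318,255), beside the bar, and at (405,126), with spoons on it. The teal ones at (160,153), (181,313) and (397,304) and the orange one at (283,125) are the wrong colour. The one meant is (318,255): white, about 170 mm from the bar, with the bowl (184,234) opposite. The bridge's cap is at (251,238). I'll confirm with a crop and measure.

Run:
```python
from h import *
z=np.load('top1.npz');im,W=z['im'],z['W']
c=im[160:320,150:360];cv2.imwrite('pics/crop1.png',cv2.resize(c[:,:,::-1],None,fx=3.5,fy=3.5,interpolation=cv2.INTER_CUBIC))
z2=np.load('side1.npz');S=z2['W']
for nm,W,(r0,r1,c0,c1),bar in(('top',W,(200,310,275,360),(165,310,225,285)),('side',S,(255,340,235,330),(185,285,175,315))):
    P=W[r0:r1,c0:c1].reshape(-1,3);P=P[(P[:,2]>7)&(P[:,2]<35)]
    # rim: convex hull circle
    (cx,cy),r=cv2.minEnclosingCircle(P[P[:,2]>14][:,:2].astype(np.float32)); print(nm,'plate',cx,cy,r,len(P),np.percentile(P[:,2],[5,95]))
    B=W[bar[0]:bar[1],bar[2]:bar[3]].reshape(-1,3)
    b=B[(B[:,2]>40)&(B[:,2]<75)][:,:2].astype(np.float32); print(' bar',cv2.minAreaRect(b),cv2.fitLine(b,cv2.DIST_HUBER,0,.01,.01).ravel())
    for lo,hi in((60,75),(100,120),(140,170)):
        q=B[(B[:,2]>lo)&(B[:,2]<hi)]; print(' ',lo,len(q),q.mean(0).round(1),np.median(q,0).round(1), q.min(0).round(1),q.max(0).round(1))
        if lo==60:
            m=q[:,0]>np.median(b[:,0]); 
            for k in(m,~m): print('   post',q[k].mean(0).round(1),cv2.minAreaRect(q[k][:,:2].astype(np.float32)))
```

```text
top plate 460.8611755371094 -188.75045776367188 85.03626251220703 2197 [ 7.69948566 23.63574686]
 bar ((531.292236328125, -11.56451416015625), (352.625244140625, 96.9825210571289), 6.3340067863464355) [ 9.8866767e-01 -1.5012057e-01  5.0221463e+02 -1.4193562e+01]
  60 150 [506.9 -14.2  65.3] [485.4 -20.2  65.1] [361.  -46.5  60.1] [698.   53.2  74.1]
   post [603.  -28.8  65.1] ((595.435546875, -13.569168090820312), (227.06639099121094, 84.00553131103516), 13.605962753295898)
   post [400.    2.1  65.5] ((420.624755859375, -0.36419105529785156), (23.26466178894043, 119.80831909179688), 80.76933288574219)
  100 139 [504.1 -15.4 107.9] [496.2 -15.7 108.1] [478.7 -28.5 100. ] [533.8  -0.6 113.7]
  140 79 [505.9 -14.4 154.7] [505.5 -13.4 154.7] [495.8 -25.3 148.8] [517.3  -3.7 157.9]
side plate 459.142822265625 -188.8094482421875 85.41718292236328 2584 [ 8.26578018 21.29703569]
 bar ((526.573486328125, 15.61639404296875), (236.1841278076172, 282.357177734375), 53.929771423339844) [ 9.8734218e-01 -1.5860470e-01  4.9428979e+02 -1.8597654e+01]
  60 223 [491.9 -18.6  64.8] [491.1 -24.   64.1] [361.2 -46.2  60.1] [647.6  15.6  74.2]
   post [556.6 -30.7  65.1] ((565.7950439453125, -28.39739990234375), (17.979549407958984, 163.9188232421875), 83.16094207763672)
   post [413.7  -3.9  64.6] ((423.1756591796875, -4.397071838378906), (24.475557327270508, 124.68289947509766), 81.27714538574219)
  100 229 [502.  -18.4 106.6] [500.9 -18.8 106.6] [475.2 -30.8 100. ] [532.   -2.8 119.6]
  140 90 [503.4 -17.2 151.8] [502.9 -17.3 152.1] [492.2 -28.1 145.3] [515.   -4.7 156. ]
```

View pics/crop1.png

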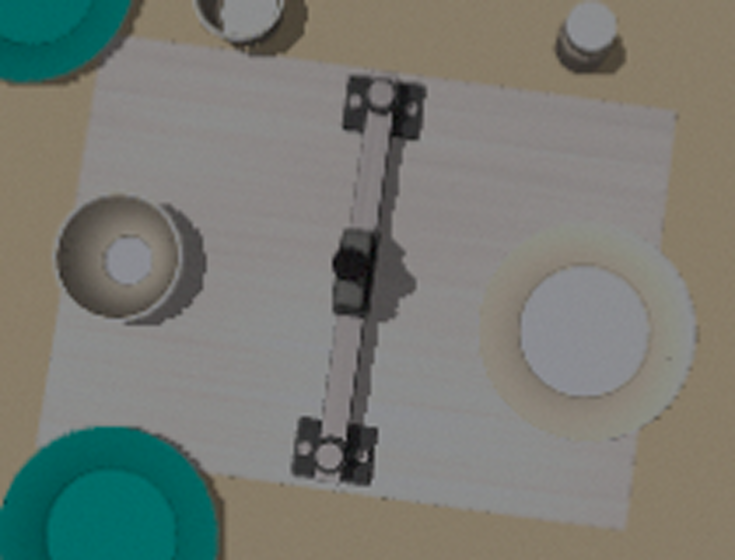

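The crop confirms it: plain white plate at (318,255) in the full picture, nothing on it, bowl on the far side. Moving behind it.

```bash
python3 -m handwheel '.29 -.857 0 -.68 0;.29 -.857 0 -.68 0;.29 -.857 0 -.68 0;.29 -.857 0 -.68 0;.29 -.857 0 -.68 0;.29 -.857 0 -.68 0;.29 -.857 0 -.68 0;.29 -.857 0 -.68 0;.29 -.857 0 -.68 0;.29 -.857 0 -.68 0;.29 -.857 0 -.68 0;.29 -.857 0 -.68 0'
python3 -m handwheel '.29 -.857 0 -.68 0;.29 -.857 0 -.68 0;.29 -.857 0 -.68 0;.29 -.857 0 -.68 0;.29 -.857 0 -.68 0;.29 -.857 0 -.68 0;.29 -.857 0 -.68 0;.29 -.857 0 -.68 0;.29 -.857 0 -.68 0;.29 -.857 0 -.68 0;.29 -.857 0 -.68 0;0 0 0 0 0'
python3 - <<'E'
from h import *
for f in('top1','side1'):
    W=np.load(f+'.npz')['W'].reshape(-1,3)
    C=np.array([504.6,-15.8]);ex=np.array([.988,-.155]);ey=-ex[::-1]*[1,-1]; ey=np.array([.155,.988])
    q=W[:,:2]-C; bx,by=q@ex,q@ey
    A=W[(abs(by)<22)&(abs(bx)<160)&(W[:,2]>60)&(W[:,2]<72)&(abs(bx)>110)]; s=(A[:,:2]-C)@ex
    p=A[s>0][:,:2].mean(0);n=A[s<0][:,:2].mean(0); v=p-n
    print(f,p,n,(p+n)/2,np.degrees(np.arctan2(v[1],v[0])),np.hypot(*v))
    B=W[(abs(by)<18)&(abs(bx)<150)&(abs(bx)>35)&(abs(W[:,2]-49)<6)][:,:2].astype(np.float32)
    l=cv2.fitLine(B,cv2.DIST_HUBER,0,.01,.01).ravel();print(l,np.degrees(np.arctan2(l[1],l[0])))
    T=W[(abs(W[:,2]-20)<6)&(W[:,1]<-280)&(W[:,0]<500)&(W[:,1]>-520)];print('teal',T.min(0),T.max(0))
    H=W[(np.hypot(bx,by)<45)&(W[:,2]>140)];print('cap',(H.min(0)+H.max(0))/2,np.median(H[:,2]),H[:,2].max())
E
```

```text
clock: 1.1
eef_pos: [301.6, 112.4, 205.5]
eef_rot: [3.141, 0.0, 2.127]
wrist_force: [1.4, 0.3, -0.3]
finger_gap: 94.0
finger_force: 0.0
clock: 2.1
eef_pos: [429.8, -267.3, 204.3]
eef_rot: [-3.14, -0.0, 1.47]
wrist_force: [-0.9, 0.4, -1.2]
finger_gap: 94.1
finger_force: 0.0
top1 [638.97905308 -35.33988782] [372.03683472   6.62223047] [505.5079439  -14.35882867] -8.933534190262439 270.220220040287
[ 9.8804569e-01 -1.5416123e-01  5.0367102e+02 -1.4170273e+01] -8.868155
teal [  17.91628004 -483.51957188   14.00543839] [ 405.35995321 -314.92345923   25.98374017]
cap [506.53804592 -14.46864087 153.34993263] 154.65174333882055 157.858076050891
side1 [636.39240708 -37.01693409] [370.51417626   3.79695795] [503.45329167 -16.60998807] -8.727120077384967 268.9925787153189
[ 9.8908269e-01 -1.4736171e-01  4.9610388e+02 -1.6524143e+01] -8.474065
teal [ 255.80812441 -464.42745957   14.00302393] [ 406.85218635 -316.1427293    24.12855149]
cap [503.58314976 -16.40976282 150.65076826] 152.12699700916448 156.01281216164807
```

```bash
python3 -m handwheel '.33 -.75 0 -.6 0;0 0 -.9 0 0;0 0 -.9 0 0;0 0 -.9 0 0;0 0 -.9 0 0;0 0 -.7 0 0;0 0 -.5 0 0;0 0 0 0 0;0 0 0 0 0'
python3 - <<'E'
from h import *
s=read_state();print(s['eef_pos'],np.degrees(s['eef_rot']),s['wrist_force'])
im,d,i=snap('side','side2.png')
im,d,i=snap('wrist','w2.png');W=cloud(d,i);np.save('w2.npy',W)
P=W.reshape(-1,3);P=P[(P[:,2]>14)&(P[:,2]<35)];print(len(P),P.min(0),P.max(0))
E
```

```text
clock: 2.85
eef_pos: [442.1, -292.5, 13.3]
eef_rot: [-3.14, -0.001, 1.425]
wrist_force: [0.2, 0.4, 0.6]
finger_gap: 93.9
finger_force: 0.0
[ 442.12897898 -292.48306786   13.26549468] [-1.79911527e+02 -5.20838218e-02  8.16452488e+01] [0.20375551 0.38597633 0.57084768]
34406 [ 329.03971636 -388.28402483   14.00013152] [ 545.23461765 -162.96569724   34.98212822]
```

View pics/w2.png

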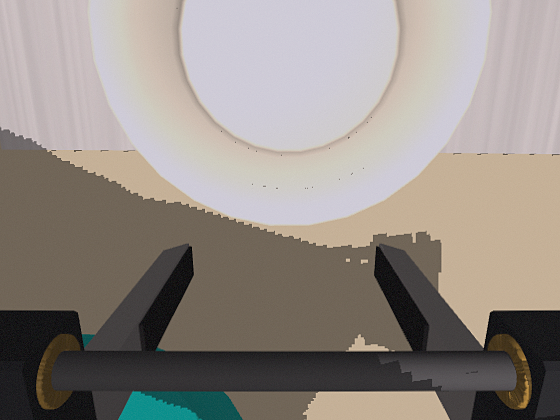

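The wrist view shows the plate just ahead, its rim bottom at (290,225), nearly midway between the fingertips at (190,245) and (378,245). The camera is mounted on the plate's side, so I'll check its clearance.

Run:
```python
from h import *
from scipy.optimize import least_squares
i=camera_info('wrist');T=np.array(i['world_from_camera']);print('cam',T[:3,3],T[:3,2])
W=np.load('w2.npy')
# rim: outermost points near z 18-25, right of fingers
P=W[:240].reshape(-1,3);P=P[(P[:,2]>17)&(P[:,2]<26)&(P[:,1]>-285)]
h=cv2.convexHull(P[:,:2].astype(np.float32))[:,0]
c=np.array([460,-188.8]);r=np.hypot(*(h-c).T);k=h[(h[:,1]<-190)]
f=least_squares(lambda p:np.hypot(k[:,0]-p[0],k[:,1]-p[1])-85,c,loss='soft_l1');print(f.x,len(k),np.abs(f.fun).max())
C=np.array([504.5,-15.5]);a=np.radians(-8.8);R=np.array([[np.cos(a),np.sin(a)],[-np.sin(a),np.cos(a)]])
s=read_state();print('bridge frame plate',R@(f.x-C),'tcp',R@(s['eef_pos'][:2]-C),'cam',R@(T[:2,3]-C))
```

```text
cam [ 454.48778954 -213.58487564  194.25638305] [-0.03899933 -0.27413293 -0.96090072]
[ 460.58567665 -188.32353701] 40 0.5420793202064829
bridge frame plate [ -16.95782735 -177.50739374] tcp [ -18.18357559 -283.92783545] cam [ -19.11930544 -203.40425589]
```

```bash
python3 -m handwheel '.06 .28 0 -.09 0;.06 .28 0 0 0;0 0 0 0 0;.02 .08 0 0 0;.03 .12 0 0 0;.05 .19 0 0 0;.05 .19 0 0 0;.05 .19 0 0 0;.05 .19 0 0 0;.05 .19 0 0 0;.05 .19 0 0 0;0 0 0 0 0'
python3 -m handwheel '.05 .19 0 0 0;.05 .19 0 0 0;.05 .19 0 0 0;.05 .19 0 0 0;.05 .19 0 0 0;.04 .15 0 0 0;.03 .1 0 0 0;0 0 0 0 0;0 0 0 0 0'
cat > m.py <<'E'
from h import *
from scipy.optimize import least_squares
C=np.array([504.5,-15.5]);a=np.radians(-8.8);R=np.array([[np.cos(a),np.sin(a)],[-np.sin(a),np.cos(a)]])
def meas(n,f=None,ymin=-150,r=85):
    s=read_state();im,d,i=snap(n,f);W=cloud(d,i);t=R@(s['eef_pos'][:2]-C);g=t+[0,78.8]
    P=W.reshape(-1,3);q=(P[:,:2]-C)@R.T-g
    m=(P[:,2]>16)&(P[:,2]<26)&(np.hypot(*q.T)>78)&(np.hypot(*q.T)<92)&(q[:,1]>-68)
    q=q[m];b=np.round(np.degrees(np.arctan2(q[:,1],q[:,0]))/3).astype(int)
    k=np.array([q[b==j][np.hypot(*q[b==j].T).argmax()] for j in set(b)])
    F=least_squares(lambda p:np.hypot(k[:,0]-p[0],k[:,1]-p[1])-r,[0,0],loss='soft_l1')
    ang=np.sort(np.degrees(np.arctan2(k[:,1],k[:,0]))).round()
    print(n,'tcp',t.round(1),s['eef_pos'].round(1),'plate(bridge)',(F.x+g).round(1),len(k),'res',np.abs(F.fun).mean().round(2),ang[[0,-1]])
    return W
E
python3 - <<'E'
from m import *
meas('wrist','w3.png');meas('top');meas('side')
print(read_state()['wrist_force'])
E
```

```text
clock: 3.95
eef_pos: [461.5, -215.5, 13.3]
eef_rot: [-3.141, -0.001, 1.418]
wrist_force: [-0.4, 0.1, 0.6]
finger_gap: 94.2
finger_force: 0.2
clock: 4.7
eef_pos: [474.1, -168.7, 13.4]
eef_rot: [-3.142, -0.0, 1.417]
wrist_force: [-0.0, -0.7, 0.4]
finger_gap: 94.0
finger_force: 0.0
wrist tcp [  -6.6 -156. ] [ 474.1 -168.7   13.4] plate(bridge) [ -5.3 -77.1] 63 res 0.66 [-179.  180.]
top tcp [  -6.6 -156.3] [ 474.1 -168.9   13.4] plate(bridge) [ -5.6 -80.1] 52 res 1.34 [-179.  179.]
side tcp [  -6.6 -156.4] [ 474.  -169.    13.4] plate(bridge) [ -4.8 -78.4] 47 res 1.7 [-179.  179.]
[-0.43585564  0.78348728  0.88448185]
```

View pics/w3.png

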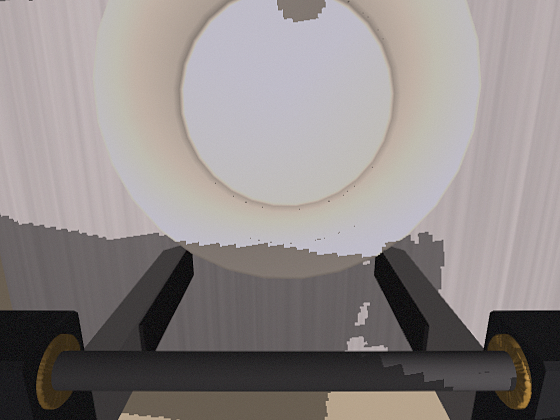

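The plate sits flat on both fingertips at (183,250) and (383,250), centre about (287,95). Next I push it under the bar.

```bash
python3 -m handwheel '.03 .1 0 0 0;.04 .18 0 0 0;.04 .18 0 0 0;.04 .18 0 0 0;.04 .18 0 0 0;.04 .18 0 0 0;.04 .18 0 0 0;.03 .16 0 0 0;.02 .1 0 0 0;0 0 0 0 0;0 0 0 0 0'
python3 - <<'E'
from m import *
W=meas('wrist','w4.png');meas('top');meas('side','side4.png')
print(read_state()['wrist_force'])
q=(W[...,:2]-C)@R.T
for lo,hi in((43,54),(56,72),(108,122),(135,165)):
    m=(W[...,2]>lo)&(W[...,2]<hi)&(abs(q[...,0])<160)&(abs(q[...,1])<25)
    if m.sum()>20: print(lo,m.sum(),q[m].min(0).round(1),q[m].max(0).round(1),np.median(W[m][:,2]))
E
```

```text
clock: 5.77
eef_pos: [486.9, -111.1, 13.4]
eef_rot: [-3.142, -0.0, 1.417]
wrist_force: [-1.3, -0.8, 0.2]
finger_gap: 94.1
finger_force: 0.0
wrist tcp [ -2.8 -97.2] [ 486.9 -111.1   13.4] plate(bridge) [ -1.5 -18.3] 53 res 0.72 [-179.  180.]
top tcp [ -2.8 -97.4] [ 486.8 -111.3   13.4] plate(bridge) [ -1.9 -20. ] 58 res 0.97 [-35. 173.]
side tcp [ -2.8 -97.5] [ 486.8 -111.5   13.4] plate(bridge) [ -1.3 -19.9] 50 res 1.96 [-179.  179.]
[ 0.37568596 -0.04892688  0.24492329]
43 18867 [-107.3   -9.7] [101.7  10.9] 49.04787579808152
56 1504 [-31.3 -12.5] [33.3 -8.2] 62.51722937307886
108 8909 [-26.  -10.1] [27.8  2.4] 108.96795364436628
```

View pics/w4.png

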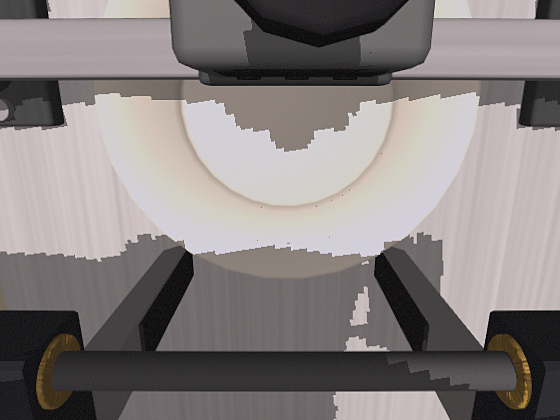

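The bar, head and plate line up. In the wrist view the head is centred near (303,…) and the plate at (287,90). About 19 mm is left to go.

```bash
python3 -m handwheel '.03 .1 0 0 0;.03 .1 0 0 0;.03 .1 0 0 0;.02 .1 0 0 0;.02 .07 0 0 0;0 0 0 0 0;0 0 0 0 0'
python3 - <<'E'
from m import *
print(read_state()['wrist_force'])
for n in('wrist','top','side'):
    W=meas(n,n+'5.png'); q=(W[...,:2]-C)@R.T
    m=(W[...,2]>43)&(W[...,2]<54)&(abs(q[...,0])<105)&(abs(q[...,0])>40)&(abs(q[...,1])<18)
    print('  bar by',np.percentile(q[m][:,1],[1,99]).round(1))
    m=(W[...,2]>104)&(W[...,2]<120)&(abs(q[...,0])<45)&(abs(q[...,1])<22);h=q[m]
    print('  head',h.min(0).round(1),h.max(0).round(1))
E
```

```text
clock: 6.5
eef_pos: [492.1, -92.3, 13.4]
eef_rot: [-3.142, -0.0, 1.417]
wrist_force: [-0.3, -0.7, -0.7]
finger_gap: 93.9
finger_force: 0.1
[-0.25383028 -0.71404132 -0.7425114 ]
wrist tcp [ -0.5 -77.8] [492.1 -92.3  13.4] plate(bridge) [0.6 0.4] 52 res 0.71 [-170.  171.]
  bar by [-9.3 10.3]
  head [-27.4 -10.5] [29.3 11.5]
top tcp [ -0.5 -77.9] [492.1 -92.4  13.4] plate(bridge) [ 0.4 -1.3] 64 res 1.0 [-29. 171.]
  bar by [-8.5 11.3]
  head [-26.6  -7.3] [29.1 12.7]
side tcp [ -0.5 -78. ] [492.  -92.5  13.4] plate(bridge) [ 1.1 -1.2] 54 res 1.91 [-176.  159.]
  bar by [-10.6   9.7]
  head [-28.6 -11.8] [-12.3  10.1]
```

Centred to about 1 mm. Next I back off, rise, close the fingers and look again.

```bash
python3 -m handwheel '-.03 -.2 0 0 0;-.07 -.45 0 0 0;-.09 -.6 0 0 0;-.09 -.6 0 0 0;-.08 -.5 0 0 0;0 -.1 .5 0 1;0 0 .9 0 1;0 0 .9 0 1;0 0 .9 0 1;0 0 .9 0 1;0 0 .7 0 1;0 0 0 0 1' 10
python3 -m handwheel '0 0 0 0 1;0 0 0 0 1;0 0 0 0 1;0 0 0 0 1'
python3 - <<'E'
from m import *
for n in('top','side','wrist'):
    im,d,i=snap(n,n+'6.png');W=cloud(d,i);q=(W[...,:2]-C)@R.T
    P=W.reshape(-1,3);Q=q.reshape(-1,2);r=np.hypot(*Q.T)
    m=(P[:,2]>16)&(P[:,2]<26)&(r>75)&(r<95);k0=Q[m];b=np.round(np.degrees(np.arctan2(k0[:,1],k0[:,0]))/3).astype(int)
    k=np.array([k0[b==j][np.hypot(*k0[b==j].T).argmax()] for j in set(b)])
    if len(k)>5:
        F=least_squares(lambda p:np.hypot(k[:,0]-p[0],k[:,1]-p[1])-p[2],[0,0,85],loss='soft_l1');print(n,'plate',F.x.round(1),len(k))
    m=(W[...,2]>144)&(W[...,2]<162)&(r.reshape(q.shape[:2])<20)
    if m.sum()>20:
        h=q[m];print('  cap',((h.min(0)+h.max(0))/2).round(1),(np.ptp(h,0)).round(1),np.percentile(W[m][:,2],[50,95]).round(1))
    m=(W[...,2]>43)&(W[...,2]<54)&(abs(q[...,0])<105)&(abs(q[...,0])>40)&(abs(q[...,1])<18)
    if m.sum()>20:print('  bar by',np.percentile(q[m][:,1],[1,99]).round(1))
E
```

```text
clock: 7.65
eef_pos: [479.1, -191.9, 211.3]
eef_rot: [3.133, 0.003, 1.416]
wrist_force: [-0.1, 0.1, 0.4]
finger_gap: 51.0
finger_force: 0.0
clock: 7.98
eef_pos: [477.2, -190.5, 204.1]
eef_rot: [-3.139, -0.001, 1.417]
wrist_force: [-0.7, -0.4, -1.0]
finger_gap: 23.9
finger_force: 0.0
top plate [ 1.   0.6 83.4] 111
  cap [1.6 1.3] [22.1 22.2] [154.8 157.7]
  bar by [-8.4 11.1]
side plate [-1.7 -0.7 82.7] 88
  cap [-1.   4.1] [21.7 11.5] [153.3 155. ]
  bar by [-11.2   9.5]
wrist plate [ 0.6 -0.1 84.4] 55
```

View pics/side6.png

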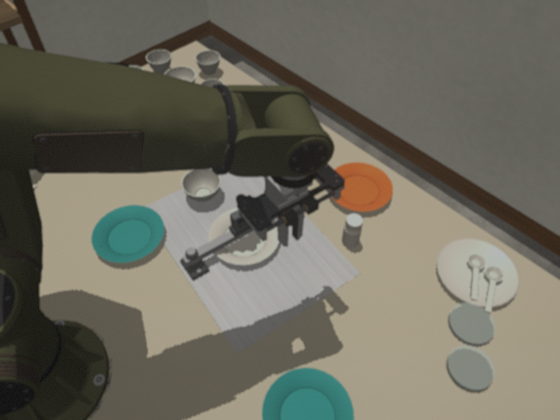

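The side view shows the plate flat under the bar at (243,235), with the bowl at (202,186) and the jar at (353,228) unmoved. All three cameras put the plate within 1 mm of the bridge's centre. Next I move over the cap.

```bash
python3 -m handwheel '.11 .7 0 0 1;.11 .7 0 0 1;.11 .7 0 0 1;.11 .7 0 0 1;.11 .7 0 0 1;.1 .6 0 0 1;.045 .28 0 0 1;0 0 0 0 1;0 0 -.5 0 1;0 0 -.3 0 1;0 0 0 0 1;0 0 0 0 1'
```

```text
clock: 9.13
eef_pos: [505.2, -16.3, 173.3]
eef_rot: [-3.141, 0.0, 1.416]
wrist_force: [0.5, -0.3, 0.1]
finger_gap: 0.5
finger_force: 0.0
```

```bash
python3 -m handwheel '0 .025 -.3 0 1;0 0 -.1 0 1;0 0 -.1 0 1;0 0 -.1 0 1;0 0 -.1 0 1;0 0 0 0 1'
python3 -m handwheel '0 0 -.1 0 1;0 0 -.1 0 1;0 0 -.1 0 1;0 0 0 0 1'
```

```text
clock: 9.63
eef_pos: [505.4, -14.6, 145.1]
eef_rot: [-3.142, 0.0, 1.417]
wrist_force: [-0.1, -0.8, -0.1]
finger_gap: 0.3
finger_force: 0.0
clock: 9.97
eef_pos: [505.3, -14.3, 132.7]
eef_rot: [-3.141, -0.0, 1.417]
wrist_force: [-0.3, 0.5, -0.4]
finger_gap: 0.5
finger_force: 0.0
```

```bash
python3 -m handwheel '0 0 -.05 0 1;0 0 -.03 0 1'; python3 -m handwheel '0 0 -.025 0 1';python3 -m handwheel '0 0 -.025 0 1';python3 - <<'E'
from m import *
im,d,i=snap('side');cv2.imwrite('pics/s7.png',cv2.resize(im[150:290,170:330,::-1],None,fx=4,fy=4,interpolation=cv2.INTER_CUBIC))
E
```

```text
clock: 10.13
eef_pos: [505.4, -14.3, 130.1]
eef_rot: [-3.141, -0.0, 1.417]
wrist_force: [-0.7, -0.1, 1.9]
finger_gap: 0.8
finger_force: 1.1
clock: 10.22
eef_pos: [505.3, -14.3, 129.1]
eef_rot: [-3.141, -0.0, 1.417]
wrist_force: [-1.2, -0.2, 2.4]
finger_gap: 0.4
finger_force: 1.1
clock: 10.3
eef_pos: [505.4, -14.3, 128.2]
eef_rot: [-3.141, -0.0, 1.417]
wrist_force: [-1.2, -0.3, 5.5]
finger_gap: 0.7
finger_force: 3.0
```

View pics/s7.png

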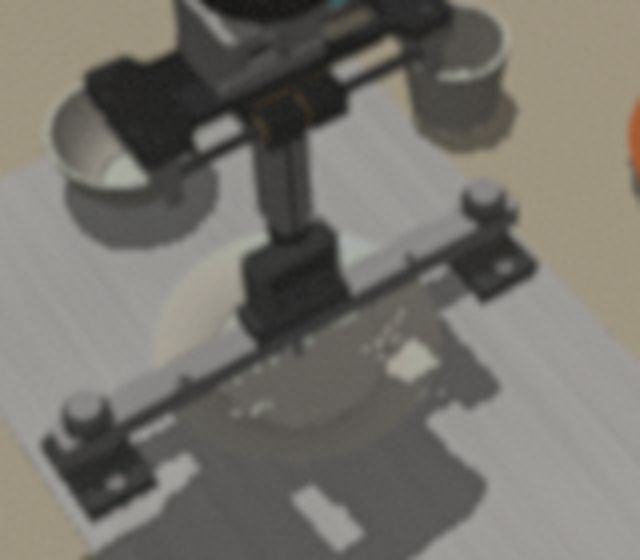

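The enlarged side view shows the closed fingertips at (290,225) on the cap, directly above the head. The force jumped to 5.5 N at z = 128.2, which matches the rod reaching the plate. One more small press to be sure.

```bash
python3 -m handwheel '0 0 -.02 0 1';python3 -m handwheel '0 0 -.015 0 1;0 0 0 0 1'
```

```text
clock: 10.43
eef_pos: [505.6, -14.3, 128.0]
eef_rot: [3.141, -0.0, 1.417]
wrist_force: [-5.7, 1.2, 14.0]
finger_gap: 0.6
finger_force: 7.4
clock: 10.6
eef_pos: [505.6, -14.3, 127.8]
eef_rot: [3.141, -0.0, 1.417]
wrist_force: [-5.6, 0.2, 14.5]
finger_gap: 0.4
finger_force: 6.7
```

The rod is firmly on the plate: 14 N with no further travel. I lift straight up and withdraw.

```bash
python3 -m handwheel '0 0 .1 0 1;0 0 .4 0 1;0 0 .8 0 1;0 0 .8 0 1;-.05 -.6 0 0 1;-.1 -.8 0 0 1;-.1 -.8 0 0 1;-.1 -.8 0 0 1;-.1 -.8 0 0 1;-.1 -.8 0 0 1;0 0 0 0 1;0 0 0 0 1'
python3 - <<'E'
from m import *
for n in('top','side'):
    im,d,i=snap(n,n+'8.png');W=cloud(d,i);q=(W[...,:2]-C)@R.T;r=np.hypot(q[...,0],q[...,1])
    P=W.reshape(-1,3);Q=q.reshape(-1,2);rr=r.ravel()
    m=(P[:,2]>16)&(P[:,2]<26)&(rr>75)&(rr<95);k0=Q[m];b=np.round(np.degrees(np.arctan2(k0[:,1],k0[:,0]))/3).astype(int)
    k=np.array([k0[b==j][np.hypot(*k0[b==j].T).argmax()] for j in set(b)])
    F=least_squares(lambda p:np.hypot(k[:,0]-p[0],k[:,1]-p[1])-p[2],[0,0,85],loss='soft_l1');print(n,'plate',F.x.round(1),len(k))
    m=(r<14)&(W[...,2]>119)&(W[...,2]<165)
    if m.any(): print(' cap z',np.percentile(W[m][:,2],[50,95,100]).round(1),m.sum())
    o=np.load(n+'1.npz')['W']
    if n=='top': 
        for nm,(u,v) in dict(bowl=(184,234),cup=(218,159),jar=(318,169)).items():
            for X in(o,W):
                w=X[v-17:v+18,u-17:u+18].reshape(-1,3);w=w[w[:,2]>35];print(nm,w.mean(0).round(1),len(w))
E
```

```text
clock: 11.6
eef_pos: [483.1, -199.5, 210.6]
eef_rot: [-3.141, -0.0, 1.414]
wrist_force: [-0.4, -0.0, 0.1]
finger_gap: 0.1
finger_force: 0.0
top plate [ 1.1  0.6 83.3] 111
 cap z [127.8 131.1 133.5] 75
bowl [519.5 171.6  46.6] 314
bowl [520.  171.6  46.5] 307
cup [723.4  75.9  53.7] 234
cup [723.2  76.4  53.1] 237
jar [ 681.2 -189.9   76.8] 238
jar [ 681.1 -190.    76.4] 239
side plate [-0.5 -0.6 83.3] 83
 cap z [125.5 127.9 128.5] 59
```

The cap stands at 128 mm, so the rod is on the plate. The plate is still centred, and the bowl, cup and jar haven't moved.

```bash
python3 -c "from cell import *; print(sign_off())"
```

```text
the job is handed in; nothing more can be done
None
```

The job is handed in after about 12 s: the plate is centred under the gauge to about 1 mm, the rod stands on it, the hand is clear, and the bowl, cup and jar have not moved.

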